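# Start and lock the wing screw of a holding jig

## Task

Take the wing screw from its sloping wooden rest, stand it upright in the round socket of the holding jig with its wings in line with the two yellow marks, and let go of it. Then take it again from above by the wings, push it firmly down against the spring while turning it clockwise so that its thread pins catch under the rim, keep turning until it stops (about a quarter turn), and let go so that it stays locked down. Leave the other things on the bench where they are.

Things in the scene. Friction and masses are not known exactly. Their poses are not given: they have to be found in the camera images.
- wing_screw: the wing screw, 104 mm long, 0.16 kg: steel shank 20 mm thick with a cone tip (6 mm long, 12 mm wide at the end), cross pin, flange and black wing plate. Origin at the tip, z along the shank towards the wings, x along the wings and the cross pin, y across the flat plate (pinch it along y). It starts on the rest leaning 0.70 rad from upright, the plate in an upright plane
- wing_mid (a point): middle of the screw's flat black wing plate, on its axis 84 mm above the tip; axes as the screw's. The plate reaches from 60 to 104 mm above the tip, is 60 mm wide (x) and 12 mm thick (y). The grey discs on its faces are look only
- cross_pin (a point): middle of the screw's steel cross pin, 7 mm thick and 44 mm long along x, 30 mm above the tip; its two ends are the thread pins. Higher, from 49 to 54 mm above the tip, sits a steel flange 40 mm wide. Axes as the screw's
- screw_rest: fixed wooden rest, base 130x70 mm, 90 mm high; origin on the bench. The screw's head leans to its +x side; the screw's tip is at (-40, 0, 36) mm in its frame. A fork holds the plate's lower edge by 5 mm; the plate's upper part is free on both sides. The screw comes out by lifting it straight up
- jig: fixed holding jig: blue base plate 120x100 mm, in its middle a steel socket 66 mm across and 66 mm high; origin on the bench on the socket's axis, z up, x towards one of the two yellow marks on the rim (the other, alike, at -x). A screw put in stands alone, its tip 30 mm above the bench on a spring plunger, its pin within the rim's gaps
- socket_mouth (a point): centre of the socket's top, 66 mm above the bench; axes as the jig's. The rim's hole is 23 mm wide, with two gaps about 11 mm wide at the yellow marks, through which the cross pin drops when it is within 0.15 rad of their line. Off the gaps the pin lies on the rim (tip 39 mm above the bench)
- jig_plunger (a joint): how far the spring plunger in the socket is pressed down, m: 0 free, about 0.0095 with the screw locked; 4 N at 0, 800 N/m more. To lock, push the screw 10 to 12 mm down (the flange meets the rim after 13) and, pushing, turn it clockwise from above: the pins pass under the rim and meet an end stop after about 1.45 rad. Unpushed it cannot turn; unturned it springs up
- flux_jar: bystander: brown jar with a black cap, 56 mm across, 68 high; origin under its centre; leave it alone
- wax_block: bystander: yellow lump of wax, 39x59x27 mm; leave it alone
- solder_spool: bystander: grey spool, 61 mm across, 32 high; leave it alone

How it is judged:
By the outcome, as a careful person would: the job done as asked, in the order asked, and still so for the second after the job is handed in, with the robot touching nothing.
It also fails if it takes over 58 s, if anything falls off the work surface, if the arm or the gripper's body presses on something with over 40 N, if the wrist force passes 120 N, or if a joint passes its speed limit or range.

## Robot

A 7-joint arm with a two-finger parallel gripper is mounted at the origin on a cart in front of the work surface, level with it; the furniture and walls round the work are solid. World frame = base frame: x ahead of the robot, y to its left, z up, the work surface at z = 0. Lengths are in m, angles in rad, forces in N, time in s.
With the tool pointing down it reaches from about 0.4 to 0.925 m from the base axis. Payload 4.1 kg.
Tool frame: the origin (TCP) lies where the fingers leave the gripper's body, on its centre line; the fingertips stand 73 mm ahead of it and the grasp point (between the pads) lies 54 mm ahead of it (robot.nose_length is the distance from the TCP to the fingertips, in m); z points along the fingers, y is the line along which they close (so a half turn about z gives the same grasp; the last joint's range is limited). The gripper opens to 85 mm and grips with 20 to 120 N. Pads are 22 mm wide; open, the fingers measure 114 mm over their backs; the gripper's body (76 mm by 85 mm) begins 54 mm behind the grasp point. The pads swing forward as they close: fully open they stand 13 mm farther back than shut.
Start: joints at [-1.266, 0.398, 0.045, 1.537, -0.019, 1.207, -0.051], TCP at [0.255, 0.598, 0.304] pointing down, gripper open.
Joint ranges: [-2.82, 2.82], [-0.49, 2.23], [-1.37, 1.46], [0, 2.46], [-1.36, 4.5], [0.23, 2], [-2.94, 2.94]. Speed limits (rad/s): [2.57, 2.57, 3.14, 3.14, 3.14, 3.14, 3.14].

## Interface

Orientations are given as a unit quaternion [w, x, y, z].
In Python, from workcell import robot gives the robot as it stands.
- The arm moves only by the shell command python3 inch.py 'ROWS' [OPENING]. ROWS is a JSON list that holds a single list of rows (three levels of brackets), with 1 to 10 rows, each of 6 numbers: dx, dy, dz in m, then a rotation vector rx, ry, rz in rad; each row is the pose to reach, as a shift and turn from the pose commanded when the command began, along the tool's axes at that moment; what a row does not reach only later rows make up. A row lasts 1/12 s, in which the tool goes at most 0.0417 m and 0.125 rad, less where a joint would pass 70% of its speed; a pose out of reach is approached as far as the arm can. OPENING is the finger opening in m, set as the command begins (- or left out keeps the last). The fingers move at their own pace and stop on an object; the grip force is fixed at half the most. Time passes only in rows, so rows that do not move let the fingers close. It prints the time, the measured TCP pose, the force, the opening and the grip force at its end. Input that does not fit is refused with a message, and nothing moves.
- robot.read_state(): the state, without advancing time (a new reading comes with each control period).
- robot.read_camera(name): name is "scene" or "side" or "wrist"; returns the picture (384x512x3 uint8, red, green, blue); there is no depth.
- robot.get_calibration(name): a dict with "mtx" (3x3 intrinsics, pixels), "view" (4x4, takes a point from world to camera coordinates). Camera axes: x right, y up, looking along -z (the intrinsics and any distortion apply to the point x, -y, -z); pixel columns grow to the right and rows downward; lengths in m; the calibration is good to about 2 mm. A picture is of the moment at which its call begins: read the wrist's pose just before it. get_calibration takes no time and is no camera call; for the wrist camera it gives the pose at the moment of the call.
- robot.hand_in(): hands the job in; it is judged then, once.
The state is a dict: "clock": time; "joint_positions": joint angles; "dq": joint speeds; "joint_torque": joint torques, N m; "tcp_pos": TCP position; "tool_rot": TCP orientation; "wrist_force": force on the tool from outside, world axes, zero at the start; "moment": the same for the moment, N m; "grip_width": finger opening in m; "grasp_force": force on a finger pad.
Only numpy, scipy, OpenCV 4.12 (cv2) and the standard library are available. Lean on these libraries where they do the work, as an engineer would, in place of code of your own. Each camera call takes 0.05 s, during which the arm holds its last target. There are 200 camera calls.

## Working session

There is one attempt and no reset: what is moved stays moved. The work goes in short steps, Python scripts to look and compute and a shell command to move; the robot and the scene stay as the last step left them, time stands still between calls to the robot, and variables do not carry over. Pictures are saved under pics/ and viewed, at most 10 in all, crops included, and the job is handed in when it is done.

```bash
ls; mkdir -p pics; cat > h.py <<'E'
import numpy as np, cv2
from workcell import robot
from scipy.spatial.transform import Rotation as R
def snap(n,f):
    c=robot.get_calibration(n); im=robot.read_camera(n); cv2.imwrite(f'pics/{f}.png',im[:,:,::-1]); np.savez(f'pics/{f}.npz',im=im,mtx=c['mtx'],view=c['view']); return im,c
def load(f):
    d=np.load(f'pics/{f}.npz'); return d['im'],d
def ray(c,uv):
    k=np.array(c['mtx']);v=np.array(c['view']); d=np.linalg.inv(k)@[uv[0],uv[1],1]; d=np.array([d[0],-d[1],-d[2]])
    return -v[:3,:3].T@v[:3,3], v[:3,:3].T@d/np.linalg.norm(d)
def plane(c,uv,z):
    o,d=ray(c,uv); return o+d*(z-o[2])/d[2]
def tri(rs):
    A=np.zeros((3,3));b=np.zeros(3)
    for o,d in rs:
        P=np.eye(3)-np.outer(d,d);A+=P;b+=P@o
    p=np.linalg.solve(A,b); return p,[np.linalg.norm((np.eye(3)-np.outer(d,d))@(p-o)) for o,d in rs]
def proj(c,p):
    v=np.array(c['view']);q=v[:3,:3]@p+v[:3,3];q=np.array(c['mtx'])@[q[0],-q[1],-q[2]];return q[:2]/q[2]
E
python3 - <<'E'
from h import *
print({k:np.round(v,3) for k,v in robot.read_state().items()})
a=[snap(n,n+'0')[0] for n in ('scene','side')]
cv2.imwrite('pics/both0.png',cv2.resize(np.vstack(a),None,fx=0.78,fy=0.78)[:,:,::-1])
for n in ('scene','side','wrist'): c=robot.get_calibration(n); print(n,c.keys(),np.round(c['mtx'],1).tolist(),np.round(c['view'],3).tolist())
E
```

```text
inch.py
pics
workcell.py
{'clock': np.float64(0.0), 'joint_positions': array([-1.266,  0.399,  0.045,  1.538, -0.019,  1.207, -0.051]), 'dq': array([0.001, 0.002, 0.001, 0.   , 0.   , 0.   , 0.002]), 'joint_torque': array([-0.0000e+00, -4.7513e+01,  1.3650e+00, -2.5422e+01,  1.2000e-02,
        1.0000e-02,  0.0000e+00]), 'tcp_pos': array([0.255, 0.597, 0.303]), 'tool_rot': array([-0.   ,  0.2  ,  0.98 , -0.001]), 'wrist_force': array([-0.298,  0.38 ,  0.367]), 'moment': array([-0.028,  0.009, -0.001]), 'grasp_force': np.float64(0.0), 'grip_width': np.float64(0.085)}
scene dict_keys(['mtx', 'view']) [[363.9, 0.0, 258.5], [0.0, 363.9, 197.8], [0.0, 0.0, 1.0]] [[0.872, -0.49, 0.008, -0.441], [0.334, 0.605, 0.723, -0.214], [-0.359, -0.628, 0.691, -1.021], [0.0, 0.0, 0.0, 1.0]]
side dict_keys(['mtx', 'view']) [[364.9, 0.0, 264.9], [0.0, 364.9, 196.5], [0.0, 0.0, 1.0]] [[-1.0, 0.02, 0.012, 0.497], [-0.001, -0.541, 0.841, -0.093], [0.023, 0.841, 0.541, -1.317], [0.0, 0.0, 0.0, 1.0]]
wrist dict_keys(['mtx', 'view']) [[308.2, 0.0, 252.1], [0.0, 308.2, 193.9], [0.0, 0.0, 1.0]] [[0.392, 0.92, -0.002, -0.649], [-0.87, 0.371, -0.325, 0.043], [-0.298, 0.129, 0.946, -0.38], [0.0, 0.0, 0.0, 1.0]]
```

View pics/scene0.png

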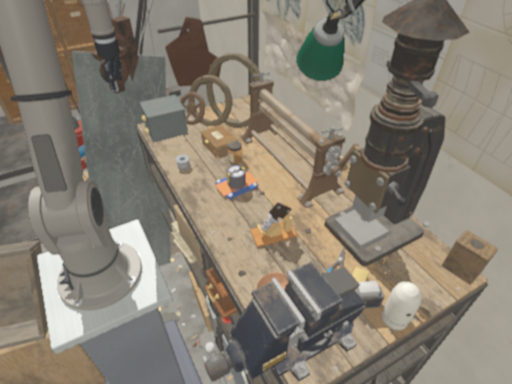

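View pics/side0.png

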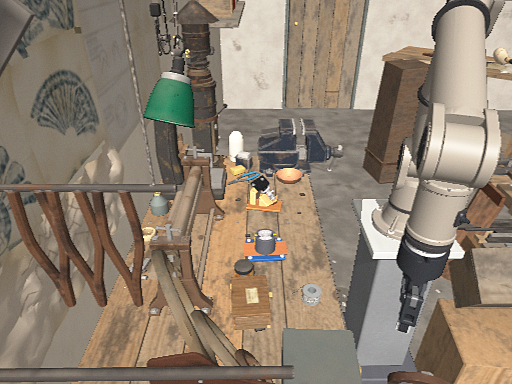

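The scene view shows the jig near (237,180) and the screw on its rest near (277,222). The side view shows the jig near (265,243) and the screw near (262,190). I'll enlarge both.

```bash
python3 - <<'E'
from h import *
a,c1=load('scene0');b,c2=load('side0')
A=cv2.resize(a[155:255,205:305],(400,400),interpolation=cv2.INTER_CUBIC);A2=cv2.resize(b[165:265,220:320],(400,400),interpolation=cv2.INTER_CUBIC)
cv2.imwrite('pics/crop0.png',np.hstack([A,A2])[:,:,::-1])
for n,u,v in (('jigtop',(237,171),(265,233)),('screw',(279,211),(262,184)),):
  print(n,tri([ray(c1,u),ray(c2,v)]))
E
```

```text
jigtop (array([0.50195385, 0.14545525, 0.06867886]), [np.float64(0.001218873717800739), np.float64(0.0012188737178008122)])
screw (array([ 0.50984836, -0.10952073,  0.09664006]), [np.float64(0.003130716206859239), np.float64(0.003130716206859361)])
```

View pics/crop0.png

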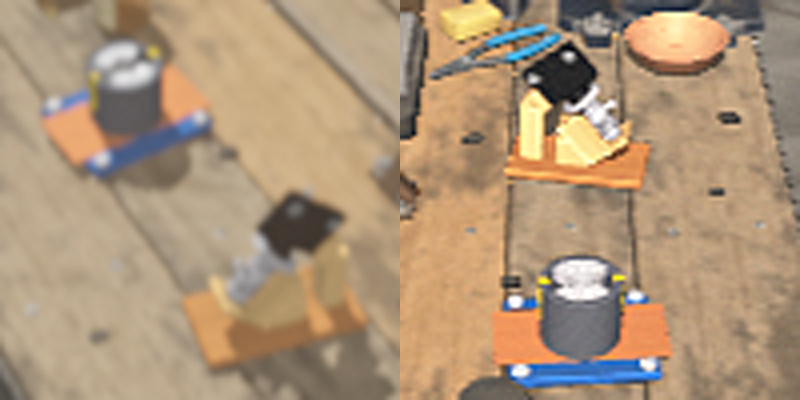

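Crop of scene and side: black plate centre at about scene (280.5,211) and side (260,184); socket top near scene (236,170) and side (265,234). The yellow marks lie roughly along world x. Next I'll move the wrist camera above both for accurate measurements.

```bash
cat >> h.py <<'E'
def rel(p,Rt):
    "shift and turn in tool axes from the measured pose to TCP target p, rotation Rt (3x3)"
    s=robot.read_state();q=np.array(s['tool_rot']);R0=R.from_quat([q[1],q[2],q[3],q[0]])
    print('clock',round(float(s['clock']),2),'j',np.round(s['joint_positions'],2),'d',np.round(R0.inv().apply(np.array(p)-s['tcp_pos']),4),'r',np.round((R0.inv()*R.from_matrix(Rt)).as_rotvec(),3))
def tool(yaw,tilt=0):
    "tool y at azimuth yaw; tilt: tool leans so that its body goes to the side of yaw-90deg (ie +x for yaw 90)"
    y=np.array([np.cos(yaw),np.sin(yaw),0]);h=np.array([np.sin(yaw),-np.cos(yaw),0])
    z=-(np.cos(tilt)*np.array([0,0,1])+np.sin(tilt)*h); return np.c_[np.cross(y,z),y,z]
E
python3 - <<'E'
from h import *
rel([0.45,0.08,0.30],tool(np.pi/2))
E
```

```text
clock 0.1 j [-1.27  0.4   0.05  1.54 -0.02  1.21 -0.05] d [-0.3824 -0.3992  0.0037] r [-0.002 -0.    -0.404]
```

```bash
python3 inch.py '[[[-0.2,-0.2,0,0,0,-0.2],[-0.2,-0.2,0,0,0,-0.2],[-0.2,-0.2,0,0,0,-0.2],[-0.2,-0.2,0,0,0,-0.2],[-0.2,-0.2,0,0,0,-0.2],[-0.2,-0.2,0,0,0,-0.2],[-0.2,-0.2,0,0,0,-0.2]]]' && python3 inch.py '[[[-0.2,-0.18,0.004,0,0,-0.2],[-0.2,-0.18,0.004,0,0,-0.2],[-0.2,-0.18,0.004,0,0,-0.2],[-0.2,-0.18,0.004,0,0,-0.2],[-0.2,-0.18,0.004,0,0,-0.2],[-0.2,-0.18,0.004,0,0,-0.2],[-0.2,-0.18,0.004,0,0,-0.2],[-0.2,-0.18,0.004,0,0,-0.2]]]'
python3 - <<'E'
from h import *
rel([0.45,0.08,0.30],tool(np.pi/2))
snap('wrist','w1')
rel([0.45,-0.05,0.30],tool(np.pi/2))
E
```

```text
clock: 0.68
tcp_pos: [0.3616, 0.3315, 0.3036]
tool_rot: [-0.0, 0.103, 0.995, -0.001]
wrist_force: [0.2, -0.5, -0.7]
grip_width: 0.0856
grasp_force: 0.0
clock: 1.35
tcp_pos: [0.5228, 0.1116, 0.2998]
tool_rot: [0.001, 0.007, 1.0, -0.002]
wrist_force: [0.2, 0.3, 1.1]
grip_width: 0.0855
grasp_force: 0.0
clock 1.35 j [-0.59  0.2   0.34  1.83 -0.07  1.12  1.34] d [ 0.0724 -0.0327 -0.0002] r [-0.004  0.002 -0.014]
clock 1.4 j [-0.59  0.2   0.34  1.83 -0.07  1.13  1.33] d [ 0.0695 -0.1658 -0.0002] r [-0.001 -0.    -0.01 ]
```

View pics/w1.png

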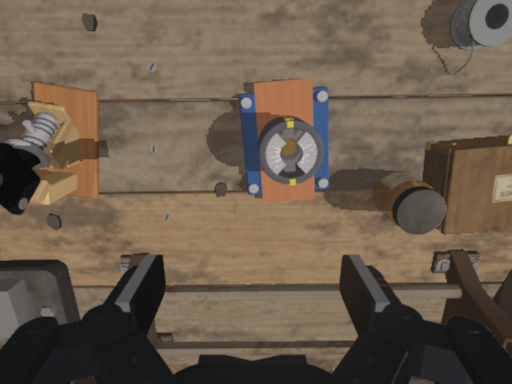

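w1: socket top centred near (291,150) with yellow marks at about (290,123) and (292,182). The screw is at the left edge with its plate near (21,175). Now a second place, nearer to the screw.

```bash
python3 inch.py '[[[-0.02,-0.17,0,0,0,-0.01],[-0.02,-0.17,0,0,0,-0.01],[-0.02,-0.17,0,0,0,-0.01],[-0.02,-0.17,0,0,0,-0.01],[-0.02,-0.17,0,0,0,-0.01],[-0.02,-0.17,0,0,0,-0.01]]]'
python3 - <<'E'
from h import *
im,c=snap('wrist','w2')
cv2.imwrite('pics/w2c.png',cv2.resize(im[40:300,60:480],(800,495),interpolation=cv2.INTER_CUBIC)[:,:,::-1])
E
```

```text
clock: 1.9
tcp_pos: [0.539, -0.0537, 0.2997]
tool_rot: [-0.0, -0.001, 1.0, -0.0]
wrist_force: [-0.5, 0.5, 0.3]
grip_width: 0.0854
grasp_force: 0.0
```

View pics/w2c.png

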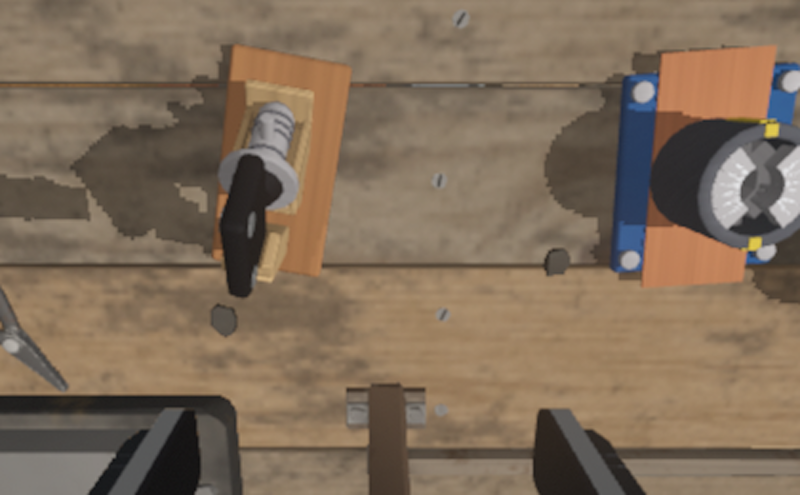

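w2 crop: the rest's base corners are at about (232,44), (351,67) and (321,276) in the crop. The plate runs from (258,160) to (238,292). The yellow marks are at (771,130) and (755,243). Now I'll compute positions.

```bash
python3 - <<'E'
from h import *
def blobs(f,lo,hi,roi):
    im,c=load(f);h=cv2.cvtColor(im,cv2.COLOR_RGB2HSV);m=cv2.inRange(h,lo,hi)
    z=np.zeros_like(m);x0,y0,x1,y1=roi;z[y0:y1,x0:x1]=m[y0:y1,x0:x1]
    n,_,s,ce=cv2.connectedComponentsWithStats(z)
    return [(s[i,4],np.round(ce[i],1).tolist(),s[i,:4].tolist()) for i in range(1,n) if s[i,4]>4],z
Y=((20,140,120),(35,255,255))
for f,roi in (('w1',(240,100,340,200)),('w2',(400,80,512,200)),('scene0',(215,155,260,195)),('side0',(245,220,285,250))): print(f,blobs(f,*Y,roi)[0])
B=((0,0,0),(180,255,55))
for f,roi in (('scene0',(262,198,295,225)),('side0',(247,170,272,195)),('w2',(170,120,206,200))):
    b,z=blobs(f,*B,roi);print(f,b)
g=lambda x,y:(60+x*.525,40+y*.525)
for w1,w2 in (((99,91),g(351,67)),((98,198),g(321,276)),((36,82),g(232,44))):
    print('rest corner',np.round(tri([ray(load('w1')[1],w1),ray(load('w2')[1],w2)]),4) if 0 else [np.round(q,4) for q in tri([ray(load('w1')[1],w1),ray(load('w2')[1],w2)])])
c1,c2=load('scene0')[1],load('side0')[1]
k=lambda x,y:(205+x/4-.4,155+y/4-.4); l=lambda x,y:(220+(x-400)/4-.4,165+y/4-.4)
S=[(287,190),(345,218),(312,258),(262,232)];T=[(570,40),(522,75),(562,108),(597,70)]
# plate corners order: top(+z,-x corner), +x head side, bottom, -x side
for s,t in zip(S,T): print('plate corner',[np.round(q,4) for q in tri([ray(c1,k(*s)),ray(c2,l(*t))])])
E
```

```text
w1 [(np.int32(57), [289.2, 121.9], [285, 118, 9, 10]), (np.int32(38), [292.2, 181.8], [289, 179, 7, 7])]
w2 [(np.int32(7), [450.0, 102.0], [447, 102, 7, 1]), (np.int32(53), [463.7, 106.7], [458, 103, 11, 9]), (np.int32(36), [455.1, 167.7], [450, 165, 9, 7])]
scene0 []
side0 [(np.int32(5), [255.4, 234.8], [254, 234, 4, 2]), (np.int32(5), [254.4, 238.2], [254, 237, 2, 3])]
scene0 []
side0 [(np.int32(143), [260.5, 183.6], [251, 176, 18, 15])]
w2 [(np.int32(1332), [188.5, 156.1], [175, 121, 31, 75])]
rest corner [array([ 0.4413, -0.0625, -0.0005]), array([0.0006, 0.0006])]
rest corner [array([ 0.5678, -0.0825,  0.0073]), array([0.0004, 0.0004])]
rest corner [array([ 0.4299, -0.1312,  0.0011]), array([0.0003, 0.0003])]
plate corner [array([ 0.5055, -0.1068,  0.1357]), array([0.0016, 0.0016])]
plate corner [array([ 0.5506, -0.117 ,  0.0933]), array([0.0004, 0.0004])]
plate corner [array([ 0.5187, -0.1151,  0.0612]), array([0.0053, 0.0053])]
plate corner [array([ 0.4825, -0.1085,  0.1042]), array([0.0006, 0.0006])]
```

```bash
python3 - <<'E'
from h import *
c1,c2=load('w1')[1],load('w2')[1]
a,_=tri([ray(c1,(289.2,121.9)),ray(c2,(463.7,106.7))]);b,_=tri([ray(c1,(292.2,181.8)),ray(c2,(455.1,167.7))])
print('marks',np.round(a,4),np.round(b,4),_,'mid',np.round((a+b)/2,4),'len',np.linalg.norm(a-b),'yaw',np.arctan2(*(b-a)[[1,0]]))
for c,u,v in((c1,(289.2,121.9),(292.2,181.8)),(c2,(463.7,106.7),(455.1,167.7))): p,q=plane(c,u,.066),plane(c,v,.066);print(np.round((p+q)/2,4),np.arctan2(*(q-p)[[1,0]]),np.linalg.norm(q-p))
yaw=np.pi/2-.16;T=tool(yaw,.35);x=np.array([.987,-.159,0]);ax=np.sin(.7)*x+np.array([0,0,np.cos(.7)])
g=np.array([.5137,-.1105,.0995])+.004*ax
tcp=g-.054*T[:,2];print('tcp',np.round(tcp,4));rel(tcp-.08*T[:,2],T);rel(tcp,T)
E
```

```text
marks [0.4717 0.1477 0.0649] [0.5316 0.1522 0.0652] [np.float64(8.809719893136534e-05), np.float64(8.809719893114229e-05)] mid [0.5016 0.1499 0.0651] len 0.06012223728407909 yaw 0.07565506889914314
[0.5013 0.1498 0.066 ] 0.07635640881623411 0.06041155941256365
[0.5016 0.1493 0.066 ] 0.07778714137644872 0.05957566444276793
tcp [ 0.5345 -0.1139  0.1533]
clock 1.95 j [-0.36  0.23  0.44  1.81 -0.11  1.13  1.69] d [-0.0221 -0.0676  0.071 ] r [-0.028  0.348  0.164]
clock 1.95 j [-0.36  0.23  0.44  1.81 -0.11  1.13  1.69] d [ 0.0049 -0.0632  0.1462] r [-0.028  0.348  0.164]
```

```bash
python3 inch.py '[[[-0.022,-0.068,0.071,-0.028,0.348,0.164],[-0.022,-0.068,0.071,-0.028,0.348,0.164],[-0.022,-0.068,0.071,-0.028,0.348,0.164],[-0.022,-0.068,0.071,-0.028,0.348,0.164],[-0.022,-0.068,0.071,-0.028,0.348,0.164],[-0.022,-0.068,0.071,-0.028,0.348,0.164]]]' 0.06
python3 - <<'E'
from h import *
rel([ .5345,-.1139,.1533],tool(np.pi/2-.16,.35))
snap('wrist','w3')
E
```

```text
clock: 2.45
tcp_pos: [0.5624, -0.1166, 0.2288]
tool_rot: [-0.173, 0.076, 0.982, 0.014]
wrist_force: [0.6, -0.3, 0.6]
grip_width: 0.0603
grasp_force: 0.0
clock 2.45 j [-0.2   0.54  0.48  1.6  -0.21  1.4   1.75] d [ 0.0005 -0.0018  0.0805] r [-0.001  0.002  0.005]
```

View pics/w3.png

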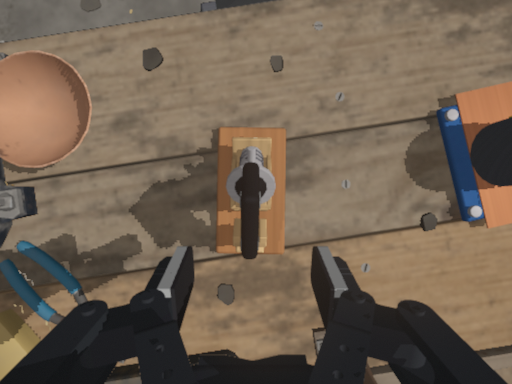

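w3: the plate is upright in the image at column 250 and the fingers are centred at about column 252, so the grasp is aligned. Descend and close.

```bash
python3 inch.py '[[[0,-0.002,0.03,0,0,0.005],[0,-0.002,0.05,0,0,0.005],[0,-0.002,0.07,0,0,0.005],[0,-0.002,0.08,0,0,0.005],[0,-0.002,0.08,0,0,0.005],[0,-0.002,0.08,0,0,0.005]]]' && python3 inch.py '[[[0,0,0,0,0,0],[0,0,0,0,0,0],[0,0,0,0,0,0],[0,0,0,0,0,0],[0,0,0,0,0,0],[0,0,0,0,0,0]]]' 0.0
python3 - <<'E'
from h import *
p=np.array([.5345,-.1139,.1533]);T=tool(np.pi/2-.16,.35)
rel(p,T);rel(p+[0,0,.12],T)
E
```

```text
clock: 3.0
tcp_pos: [0.5351, -0.1161, 0.1552]
tool_rot: [-0.172, 0.08, 0.982, 0.013]
wrist_force: [0.1, -0.7, 0.3]
grip_width: 0.0597
grasp_force: 0.0
clock: 3.5
tcp_pos: [0.5356, -0.1159, 0.1544]
tool_rot: [-0.172, 0.081, 0.982, 0.014]
wrist_force: [0.9, 3.3, 5.4]
grip_width: 0.0114
grasp_force: 59.1
clock 3.5 j [-0.19  0.59  0.46  1.73 -0.23  1.24  1.77] d [0.0009 0.0018 0.0015] r [ 0.001  0.002 -0.004]
clock 3.5 j [-0.19  0.59  0.46  1.73 -0.23  1.24  1.77] d [ 0.0418  0.0018 -0.1113] r [ 0.001  0.002 -0.004]
```

```bash
python3 - <<'E'
from h import *
s=robot.read_state();q=np.array(s['tool_rot']);R0=R.from_quat([q[1],q[2],q[3],q[0]])
ti=R0.inv().apply(np.array([.460,-.1013,.0357])-s['tcp_pos']);print('tip in tool',np.round(ti,4))
ti[1]=0;np.save('tip.npy',ti)
E
python3 inch.py '[[[0.011,0,-0.03,0,0,0],[0.022,0,-0.06,0,0,0],[0.033,0,-0.09,0,0,0],[0.044,0,-0.12,0,0,0],[0.044,0,-0.12,0,0,0],[0.044,0,-0.12,0,0,0]]]'
python3 - <<'E'
from h import *
ti=np.load('tip.npy');T=tool(np.pi/2+.076,-.35)
for z in (.15,.09,.034): p=np.array([.5015,.1497,z])-T@ti;print(np.round(p,4));rel(p,T)
E
```

```text
tip in tool [0.0319 0.0021 0.1378]
clock: 4.0
tcp_pos: [0.5349, -0.1179, 0.2827]
tool_rot: [-0.171, 0.081, 0.982, 0.012]
wrist_force: [-0.1, -0.2, -2.3]
grip_width: 0.0115
grasp_force: 58.9
[0.4843 0.1484 0.2904]
clock 4.0 j [-0.23  0.45  0.5   1.62 -0.17  1.47  1.72] d [0.091  0.2543 0.0235] r [-0.004 -0.692 -0.245]
[0.4843 0.1484 0.2304]
clock 4.0 j [-0.23  0.45  0.5   1.62 -0.17  1.47  1.72] d [0.0707 0.2546 0.08  ] r [-0.004 -0.692 -0.245]
[0.4843 0.1484 0.1744]
clock 4.0 j [-0.23  0.45  0.5   1.62 -0.17  1.47  1.72] d [0.0518 0.2548 0.1327] r [-0.004 -0.692 -0.245]
```

```bash
python3 inch.py '[[[0.091,0.254,0.023,-0.004,-0.692,-0.245],[0.091,0.254,0.023,-0.004,-0.692,-0.245],[0.091,0.254,0.023,-0.004,-0.692,-0.245],[0.091,0.254,0.023,-0.004,-0.692,-0.245],[0.091,0.254,0.023,-0.004,-0.692,-0.245],[0.091,0.254,0.023,-0.004,-0.692,-0.245],[0.091,0.254,0.023,-0.004,-0.692,-0.245],[0.091,0.254,0.023,-0.004,-0.692,-0.245],[0.091,0.254,0.023,-0.004,-0.692,-0.245],[0.091,0.254,0.023,-0.004,-0.692,-0.245]]]'
python3 - <<'E'
from h import *
ti=np.load('tip.npy');T=tool(np.pi/2+.076,-.35)
for z in (.09,): p=np.array([.5015,.1497,z])-T@ti;rel(p,T)
E
```

```text
clock: 4.83
tcp_pos: [0.4833, 0.1476, 0.2888]
tool_rot: [0.171, -0.037, 0.985, 0.006]
wrist_force: [-0.0, -0.8, -1.4]
grip_width: 0.0112
grasp_force: 59.2
clock 4.83 j [-0.73  0.    0.28  2.1   0.18  0.73  1.08] d [0.0188 0.0007 0.0554] r [-0.001 -0.006 -0.001]
```

```bash
python3 inch.py '[[[0.01,0,0.028,0,-0.006,0],[0.019,0.001,0.055,0,-0.006,0],[0.019,0.001,0.055,0,-0.006,0],[0.019,0.001,0.055,0,-0.006,0],[0.019,0.001,0.055,0,-0.006,0]]]'
python3 - <<'E'
from h import *
ti=np.load('tip.npy');T=tool(np.pi/2+.076,-.35)
p=np.array([.5015,.1497,.09])-T@ti;rel(p,T)
ims=[snap(n,n+'4') for n in('wrist','scene','side')]
a=cv2.resize(ims[0][0][80:380,140:440],(560,560),interpolation=cv2.INTER_CUBIC)
P=[np.array([.5015,.1497,z]) for z in(.066,.09)]
out=[]
for im,c in ims[1:]:
    u=proj(c,P[1]);print(np.round(u,1),np.round(proj(c,P[0]),1));x,y=int(u[0])-20,int(u[1])-25;print(x,y);out.append(cv2.resize(im[y:y+47,x:x+40],(240,280),interpolation=cv2.INTER_CUBIC))
print([np.round(proj(ims[0][1],p),1) for p in P])
cv2.imwrite('pics/c4.png',np.hstack([a,np.vstack(out)])[:,:,::-1])
E
```

```text
clock: 5.25
tcp_pos: [0.4856, 0.1493, 0.2331]
tool_rot: [0.176, -0.036, 0.984, 0.007]
wrist_force: [-0.2, 0.3, -1.1]
grip_width: 0.011
grasp_force: 59.0
clock 5.25 j [-0.72  0.08  0.29  2.16  0.18  0.58  1.07] d [ 0.0023 -0.0009  0.002 ] r [ 0.001  0.004 -0.002]
[235.8 165.6] [236.  171.1]
215 140
[264.9 228.3] [264.8 234.4]
244 203
[array([250.3, 144.8]), array([250.2, 162.4])]
```

View pics/c4.png

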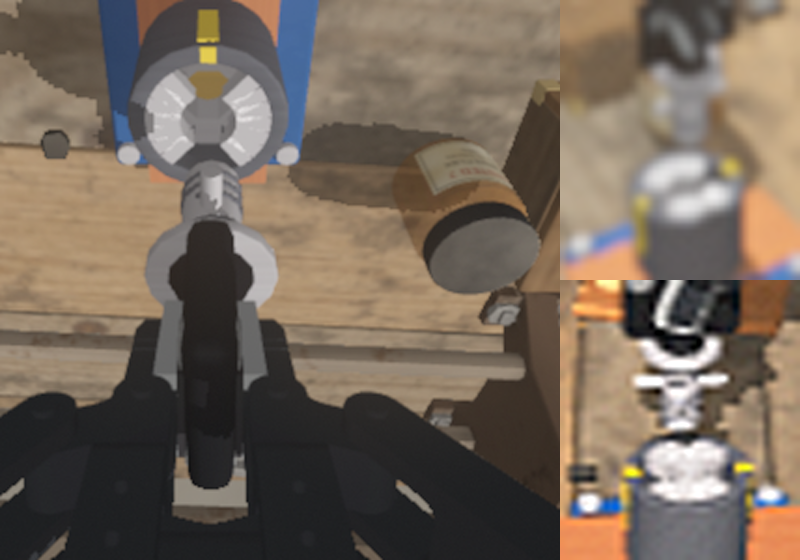

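c4: the screw is upright above the socket with its plate in line with the marks. Its axis is at about crop column 212 and the socket centre at about 209, so it stands about 1 mm to +y. I'll measure that offset numerically.

```bash
python3 - <<'E'
from h import *
im,c=load('wrist4');h=cv2.cvtColor(im,cv2.COLOR_RGB2HSV)
m=cv2.inRange(h,(20,140,100),(35,255,255))[80:125,220:290];n,_,s,ce=cv2.connectedComponentsWithStats(m)
print([(s[i,4],ce[i]+[220,80]) for i in range(1,n) if s[i,4]>4])
g=cv2.cvtColor(im,cv2.COLOR_RGB2GRAY)
for r in (140,146,178,184,190,222,228): print(r,g[r,206:298].tolist())
s=robot.read_state();print(s['wrist_force'],s['tcp_pos'])
q=np.array(s['tool_rot']);R0=R.from_quat([q[1],q[2],q[3],q[0]]);v=c['view'];print('cam in tool',R0.inv().apply(-v[:3,:3].T@v[:3,3]-s['tcp_pos']),np.round(R0.as_matrix().T@v[:3,:3].T,3))
E
```

```text
[(np.int32(192), array([250.94791667,  93.41145833])), (np.int32(66), array([251.27272727, 108.74242424]))]
140 [68, 68, 68, 71, 71, 72, 72, 71, 72, 72, 72, 98, 122, 142, 159, 159, 184, 198, 192, 196, 193, 192, 196, 193, 188, 192, 196, 193, 194, 198, 186, 157, 127, 127, 127, 124, 120, 115, 115, 116, 120, 121, 122, 122, 122, 122, 122, 121, 121, 122, 120, 117, 115, 116, 119, 126, 127, 125, 119, 145, 178, 203, 214, 212, 208, 200, 195, 189, 189, 189, 188, 188, 188, 188, 189, 188, 188, 188, 176, 137, 106, 108, 110, 111, 113, 114, 116, 118, 111, 101, 101, 101]
146 [101, 102, 90, 70, 71, 72, 72, 73, 73, 72, 72, 94, 119, 127, 126, 127, 162, 189, 188, 188, 188, 188, 188, 188, 189, 188, 189, 188, 189, 186, 174, 161, 159, 155, 144, 132, 126, 123, 123, 127, 127, 127, 127, 127, 127, 127, 127, 127, 127, 127, 127, 127, 124, 123, 127, 124, 116, 111, 109, 108, 156, 188, 189, 189, 188, 189, 189, 188, 189, 188, 189, 189, 188, 189, 188, 188, 188, 188, 176, 137, 104, 106, 107, 108, 109, 110, 112, 113, 107, 101, 101, 101]
178 [149, 149, 151, 153, 154, 153, 154, 154, 154, 155, 154, 155, 155, 155, 155, 154,
[... 1631 characters left out ...]
 183, 183, 183, 183, 183, 186, 177, 150, 143, 144, 145, 145, 146, 147, 146, 148, 149]
228 [157, 157, 156, 155, 154, 153, 153, 153, 153, 153, 150, 138, 122, 123, 123, 123, 123, 124, 123, 123, 123, 123, 123, 115, 82, 41, 41, 40, 40, 41, 41, 40, 40, 40, 39, 39, 41, 39, 41, 40, 40, 41, 41, 41, 40, 41, 40, 41, 42, 41, 41, 42, 41, 40, 41, 40, 41, 42, 41, 41, 45, 49, 51, 51, 50, 51, 50, 51, 51, 94, 159, 185, 186, 186, 185, 185, 186, 186, 186, 186, 186, 188, 181, 162, 155, 153, 152, 151, 151, 152, 153, 155]
[-0.26017747 -0.81804395 -2.61751101] [0.48566237 0.15032984 0.23398621]
cam in tool [ 0.08359139 -0.00050771 -0.06879837] [[-0.     0.947  0.323]
 [ 1.    -0.     0.002]
 [ 0.002  0.323 -0.947]]
```

Both edges of the shank give column 252.5, against 251.1 for the socket, so the screw needs to shift about 1.4 mm to -y. I'll apply that and descend, watching the forces.

```bash
python3 inch.py '[[[0.004,-0.0014,0.006,0,0.004,-0.002],[0.008,-0.0014,0.018,0,0.004,-0.002],[0.012,-0.0014,0.029,0,0.004,-0.002],[0.012,-0.0014,0.029,0,0.004,-0.002],[0.012,-0.0014,0.029,0,0.004,-0.002]]]'
python3 - <<'E'
from h import *
im,c=snap('wrist','w5')
ti=np.load('tip.npy');T=tool(np.pi/2+.076,-.35)
for z in (.062,.050,.034):p=np.array([.5015,.1490,z])-T@ti;rel(p,T)
E
```

```text
clock: 5.82
tcp_pos: [0.483, 0.1486, 0.2006]
tool_rot: [0.173, -0.038, 0.984, 0.007]
wrist_force: [-0.5, 0.8, -1.5]
grip_width: 0.0113
grasp_force: 59.1
clock 5.87 j [-0.71  0.13  0.29  2.2   0.17  0.5   1.07] d [-0.001  -0.0013 -0.0009] r [ 0.002 -0.001  0.002]
clock 5.87 j [-0.71  0.13  0.29  2.2   0.17  0.5   1.07] d [ 0.0031 -0.0013  0.0104] r [ 0.002 -0.001  0.002]
clock 5.87 j [-0.71  0.13  0.29  2.2   0.17  0.5   1.07] d [ 0.0086 -0.0013  0.0254] r [ 0.002 -0.001  0.002]
```

```bash
python3 inch.py '[[[0.0014,0,0.004,0,0,0],[0.0028,0,0.0075,0,0,0],[0.0028,0,0.0075,0,0,0]]]' && python3 inch.py '[[[0.0014,0,0.004,0,0,0],[0.0028,0,0.0075,0,0,0],[0.0028,0,0.0075,0,0,0],[0.0028,0,0.0075,0,0,0]]]' && python3 - <<'E'
from h import *
for i in range(4):
    robot.read_camera('wrist');s=robot.read_state();print(np.round(s['wrist_force'],1),np.round(s['moment'],2),np.round(s['tcp_pos'],4))
E
```

```text
clock: 6.12
tcp_pos: [0.483, 0.1486, 0.1925]
tool_rot: [0.173, -0.038, 0.984, 0.007]
wrist_force: [-0.5, 0.5, -2.6]
grip_width: 0.011
grasp_force: 59.1
clock: 6.45
tcp_pos: [0.483, 0.149, 0.1845]
tool_rot: [0.173, -0.038, 0.984, 0.007]
wrist_force: [-1.5, -0.7, -1.5]
grip_width: 0.0114
grasp_force: 59.0
[-0.7 -0.3 -1.5] [-0.14  0.62 -0.04] [0.4831 0.149  0.1846]
[ 1.3  0.1 -1.7] [-0.16  0.65 -0.01] [0.4831 0.1489 0.1847]
[ 0.3 -0.3 -2. ] [-0.11  0.62  0.  ] [0.4831 0.1489 0.1848]
[-0.9 -0.2 -2.4] [-0.17  0.66 -0.02] [0.4831 0.1489 0.1848]
```

```bash
python3 inch.py '[[[0.0014,0,0.004,0,0,0],[0.0024,0,0.0065,0,0,0],[0.0024,0,0.0065,0,0,0]]]' && python3 inch.py '[[[0.001,0,0.003,0,0,0],[0.0014,0,0.0042,0,0,0],[0.0014,0,0.0042,0,0,0],[0.0014,0,0.0042,0,0,0]]]' && python3 - <<'E'
from h import *
for i in range(3):
    robot.read_camera('wrist');s=robot.read_state();print(np.round(s['wrist_force'],1),np.round(s['moment'],2),np.round(s['tcp_pos'],4))
E
```

```text
clock: 6.9
tcp_pos: [0.4829, 0.1489, 0.1773]
tool_rot: [0.173, -0.038, 0.984, 0.007]
wrist_force: [-0.0, 0.5, -1.8]
grip_width: 0.0114
grasp_force: 59.1
clock: 7.23
tcp_pos: [0.4831, 0.1489, 0.1733]
tool_rot: [0.173, -0.038, 0.984, 0.007]
wrist_force: [-0.1, -1.1, -3.0]
grip_width: 0.0113
grasp_force: 59.1
[ 0.8 -0.  -2.3] [-0.15  0.62 -0.04] [0.4831 0.1488 0.1733]
[-0.3 -0.  -1.3] [-0.2   0.65 -0.03] [0.4831 0.1489 0.1734]
[-1.  -0.8 -2.1] [-0.21  0.67  0.  ] [0.4831 0.1488 0.1734]
```

```bash
python3 inch.py '[[[0.0007,0,0.002,0,0,0],[0.0009,0,0.0026,0,0,0],[0.0009,0,0.0026,0,0,0]]]' && python3 - <<'E'
from h import *
for i in range(3):
    robot.read_camera('wrist');s=robot.read_state();print(np.round(s['wrist_force'],1),np.round(s['moment'],2),np.round(s['tcp_pos'],4))
E
```

```text
clock: 7.63
tcp_pos: [0.4832, 0.1488, 0.1705]
tool_rot: [0.173, -0.038, 0.984, 0.007]
wrist_force: [-1.4, -1.3, -2.4]
grip_width: 0.0114
grasp_force: 59.1
[-0.7 -1.1 -2. ] [-0.26  0.63 -0.06] [0.4832 0.1488 0.1706]
[-0.1 -0.  -1.7] [-0.25  0.68 -0.06] [0.4832 0.1488 0.1706]
[-0.5 -0.4 -2. ] [-0.27  0.63 -0.06] [0.4832 0.1488 0.1706]
```

```bash
python3 inch.py '[[[0.0005,0,0.0014,0,0,0],[0.0005,0,0.0014,0,0,0],[0.0005,0,0.0014,0,0,0]]]' && python3 inch.py '[[[0,0,0,0,0,0],[0,0,0,0,0,0],[0,0,0,0,0,0],[0,0,0,0,0,0],[0,0,0,0,0,0]]]' 0.05 && python3 - <<'E'
from h import *
s=robot.read_state();print(np.round(s['wrist_force'],1),np.round(s['moment'],2),np.round(s['tcp_pos'],4))
for n in ('wrist','side'): snap(n,n+'6')
a=cv2.resize(load('wrist6')[0][60:360,100:400],(560,560),interpolation=cv2.INTER_CUBIC);b=cv2.resize(load('side6')[0][195:265,235:265+30],(240,280),interpolation=cv2.INTER_CUBIC)
cv2.imwrite('pics/c6.png',np.hstack([a,np.vstack([b,b])])[:,:,::-1])
E
```

```text
clock: 8.03
tcp_pos: [0.4832, 0.1488, 0.1691]
tool_rot: [0.173, -0.038, 0.984, 0.007]
wrist_force: [-0.9, -1.9, -3.1]
grip_width: 0.0117
grasp_force: 59.2
clock: 8.45
tcp_pos: [0.4836, 0.1491, 0.1695]
tool_rot: [0.174, -0.038, 0.984, 0.008]
wrist_force: [0.2, 0.1, 0.0]
grip_width: 0.0497
grasp_force: 0.0
[0.2 0.1 0. ] [-0.06  0.32 -0.02] [0.4836 0.1491 0.1695]
```

View pics/c6.png

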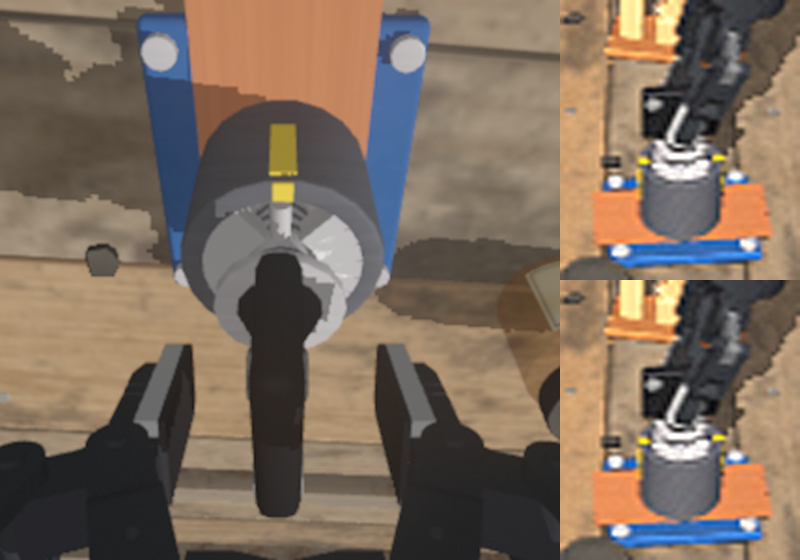

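c6: the screw stands upright in the socket, with its pin in the gap at the yellow mark (284,190) and its plate along the marks at column 279. The fingers are clear on both sides. Back off, go vertical and regrasp from above.

```bash
python3 inch.py '[[[0,0,-0.04,0,0,0],[0,0,-0.08,0,0,0],[0,0,-0.1,0,0,0],[0,0,-0.1,0,0,0]]]' 0.06
python3 - <<'E'
from h import *
T=tool(np.pi/2+.076)
rel([.5015,.1490,.25],T);rel([.5015,.1490,.172],T)
E
```

```text
clock: 8.88
tcp_pos: [0.4505, 0.1473, 0.2678]
tool_rot: [0.177, -0.038, 0.983, 0.01]
wrist_force: [0.7, 0.2, -0.0]
grip_width: 0.0601
grasp_force: 0.0
clock 8.88 j [-0.77 -0.04  0.28  2.19  0.23  0.67  1.  ] d [-0.0415 -0.0025  0.0344] r [0.006 0.356 0.002]
clock 8.88 j [-0.77 -0.04  0.28  2.19  0.23  0.67  1.  ] d [-0.0143 -0.0029  0.1075] r [0.006 0.356 0.002]
```

```bash
python3 inch.py '[[[-0.041,-0.0025,0.034,0.006,0.356,0.002],[-0.041,-0.0025,0.034,0.006,0.356,0.002],[-0.041,-0.0025,0.034,0.006,0.356,0.002],[-0.041,-0.0025,0.034,0.006,0.356,0.002],[-0.041,-0.0025,0.034,0.006,0.356,0.002],[-0.041,-0.0025,0.034,0.006,0.356,0.002]]]'
python3 - <<'E'
from h import *
im,c=snap('wrist','w7')
rel([.5015,.1490,.172],tool(np.pi/2+.076))
P=[np.array([.5015,.149,.066]),np.array([.5015,.149,.134])]
print([np.round(proj(c,p),1) for p in P])
g=cv2.cvtColor(im,cv2.COLOR_RGB2GRAY); u=proj(c,P[1])
for r in range(int(u[1])-30,int(u[1])+50,8):
    w=np.where(g[r,200:310]<60)[0]; print(r,w[:1]+200,w[-1:]+200,len(w))
E
```

```text
clock: 9.38
tcp_pos: [0.4984, 0.1472, 0.2442]
tool_rot: [-0.004, -0.037, 0.999, -0.003]
wrist_force: [0.4, -0.4, 0.0]
grip_width: 0.0603
grasp_force: 0.0
clock 9.43 j [-0.67  0.24  0.35  1.92 -0.09  1.01  1.37] d [-0.0041  0.0018  0.0725] r [-0.005 -0.008 -0.001]
[array([254.8, 197. ]), array([255.1, 231.5])]
201 [210] [269] 26
209 [241] [269] 29
217 [247] [263] 17
225 [247] [263] 17
233 [247] [263] 17
241 [247] [263] 17
249 [247] [263] 17
257 [247] [263] 17
265 [248] [262] 15
273 [] [] 0
```

```bash
python3 inch.py '[[[-0.004,0.0018,0.02,-0.005,-0.008,0],[-0.004,0.0018,0.04,-0.005,-0.008,0],[-0.004,0.0018,0.06,-0.005,-0.008,0],[-0.004,0.0018,0.0725,-0.005,-0.008,0],[-0.004,0.0018,0.0725,-0.005,-0.008,0],[-0.004,0.0018,0.0725,-0.005,-0.008,0]]]' && python3 inch.py '[[[0,0,0,0,0,0],[0,0,0,0,0,0],[0,0,0,0,0,0],[0,0,0,0,0,0],[0,0,0,0,0,0],[0,0,0,0,0,0]]]' 0.0
python3 - <<'E'
from h import *
rel([.5015,.1490,.172],tool(np.pi/2+.076));s=robot.read_state();print(s['moment'])
E
```

```text
clock: 9.93
tcp_pos: [0.5015, 0.1493, 0.1727]
tool_rot: [0.0, -0.038, 0.999, 0.0]
wrist_force: [-0.4, 0.9, -0.2]
grip_width: 0.0603
grasp_force: 0.0
clock: 10.43
tcp_pos: [0.5032, 0.1495, 0.1733]
tool_rot: [0.001, -0.038, 0.999, 0.001]
wrist_force: [0.3, -0.2, 1.3]
grip_width: 0.0112
grasp_force: 59.6
clock 10.43 j [-0.65  0.34  0.33  1.98 -0.15  0.85  1.41] d [ 0.0017 -0.0004  0.0013] r [ 0.001  0.002 -0.001]
[ 0.08070247  0.01137971 -0.01276028]
```

```bash
python3 inch.py '[[[0,0,0.003,0,0,0],[0,0,0.006,0,0,0],[0,0,0.009,0,0,0],[0,0,0.0115,0,0,0],[0,0,0.0115,0,0,0],[0,0,0.0115,0,0,0],[0,0,0.0115,0,0,0]]]'
python3 - <<'E'
from h import *
s=robot.read_state();print(np.round(s['wrist_force'],1),s['moment'],s['tcp_pos'])
E
```

```text
clock: 11.02
tcp_pos: [0.5035, 0.1495, 0.1623]
tool_rot: [0.001, -0.037, 0.999, 0.001]
wrist_force: [-1.5, -0.1, 11.3]
grip_width: 0.0115
grasp_force: 61.0
[-1.5 -0.1 11.3] [-0.08419763  0.60986413  0.0266437 ] [0.50348424 0.14953138 0.1623126 ]
```

```bash
python3 inch.py '[[[0,-0.0001,0,0,0,0.1],[0,-0.0002,0,0,0,0.2],[0,-0.0003,0,0,0,0.3],[0,-0.0004,0,0,0,0.4],[0.0001,-0.0005,0,0,0,0.5],[0.0001,-0.0005,0,0,0,0.5],[0.0001,-0.0005,0,0,0,0.5]]]'
python3 - <<'E'
from h import *
s=robot.read_state();print(np.round(s['wrist_force'],1),s['moment'],s['tcp_pos'],s['joint_positions'])
E
```

```text
clock: 11.6
tcp_pos: [0.504, 0.1492, 0.1625]
tool_rot: [0.001, 0.211, 0.977, 0.001]
wrist_force: [-0.4, 0.2, 11.1]
grip_width: 0.0117
grasp_force: 61.0
[-0.4  0.2 11.1] [-0.03539484  0.30319684  0.00984675] [0.50397039 0.14917233 0.16253069] [-0.73184676  0.36527286  0.44018205  1.98869547 -0.20900868  0.82723259
  0.97021572]
```

```bash
python3 inch.py '[[[0,-0.0001,0,0,0,0.1],[0,-0.0002,0,0,0,0.2],[0.0001,-0.0003,0,0,0,0.3],[0.0001,-0.0004,0,0,0,0.4],[0.0002,-0.0005,0,0,0,0.5],[0.0002,-0.0006,0,0,0,0.6],[0.0002,-0.0006,0,0,0,0.7],[0.0002,-0.0006,0,0,0,0.7],[0.0002,-0.0006,0,0,0,0.7]]]'
python3 - <<'E'
from h import *
s=robot.read_state();print(np.round(s['wrist_force'],1),s['moment'],s['tcp_pos'],s['joint_positions'])
E
python3 inch.py '[[[0,0,0,0,0,0.08],[0,0,0,0,0,0.15],[0,0,0,0,0,0.2],[0,0,0,0,0,0.2]]]'
python3 - <<'E'
from h import *
s=robot.read_state();print(np.round(s['wrist_force'],1),s['moment'],s['tcp_pos'])
E
```

```text
clock: 12.35
tcp_pos: [0.5034, 0.1489, 0.1624]
tool_rot: [0.001, 0.533, 0.846, 0.001]
wrist_force: [-1.6, 0.3, 11.1]
grip_width: 0.0111
grasp_force: 61.0
[-1.6  0.3 11.1] [0.09898716 0.37370331 0.01328374] [0.50341431 0.14886118 0.16244354] [-0.85867219  0.39400313  0.6015335   1.99297327 -0.29787598  0.83761665
  0.35385128]
clock: 12.68
tcp_pos: [0.5031, 0.1489, 0.1624]
tool_rot: [0.0, 0.616, 0.788, 0.001]
wrist_force: [-2.0, 0.7, 12.2]
grip_width: 0.011
grasp_force: 61.2
[-2.   0.7 12.2] [0.11777009 0.58155123 0.05885319] [0.50307322 0.14885579 0.16235277]
```

```bash
for k in 1; do python3 inch.py '[[[0,0,0,0,0,0.04],[0,0,0,0,0,0.08],[0,0,0,0,0,0.08]]]' | tail -3; python3 -c "
from h import *
s=robot.read_state();print(np.round(s['wrist_force'],1),s['moment'],s['tool_rot'])"; python3 inch.py '[[[0,0,0,0,0,0.04],[0,0,0,0,0,0.08],[0,0,0,0,0,0.08]]]' | tail -3; python3 -c "
from h import *
s=robot.read_state();print(np.round(s['wrist_force'],1),s['moment'],s['tool_rot'],s['joint_positions'])"; done
```

```text
wrist_force: [-4.3, -0.5, 13.2]
grip_width: 0.0112
grasp_force: 61.3
[-4.3 -0.5 13.2] [0.14043126 0.93356815 0.10226584] [-6.75179797e-04  6.46357723e-01  7.63033988e-01  6.08882062e-04]
wrist_force: [-4.7, 0.7, 15.2]
grip_width: 0.0115
grasp_force: 62.1
[-4.7  0.7 15.2] [0.09608082 1.18351887 0.68097846] [-7.45220619e-04  6.75204656e-01  7.37630066e-01  5.67442350e-05] [-0.92493303  0.41517282  0.68800557  1.99509966 -0.34969696  0.85005403
  0.04461997]
```

The moment about z has jumped to 0.68 Nm, so the end stop is reached. Ease up, release and retreat.

```bash
python3 inch.py '[[[0,0,-0.001,0,0,0],[0,0,-0.0015,0,0,0],[0,0,-0.0015,0,0,0]]]' | grep -v tool_rot && python3 inch.py '[[[0,0,0,0,0,0],[0,0,0,0,0,0],[0,0,0,0,0,0],[0,0,0,0,0,0],[0,0,0,0,0,0],[0,0,0,0,0,0]]]' 0.06 && python3 inch.py '[[[0,0,-0.03,0,0,0],[0,0,-0.06,0,0,0],[0,0,-0.09,0,0,0],[0,0,-0.12,0,0,0],[0,0,-0.12,0,0,0],[0,0,-0.12,0,0,0]]]'
python3 - <<'E'
from h import *
a=snap('wrist','w8')[0];b=snap('side','s8')[0];c=snap('scene','c8')[0]
A=cv2.resize(a[80:330,130:400],(500,463),interpolation=cv2.INTER_CUBIC)
B=cv2.resize(b[180:260,225:305],(231,231),interpolation=cv2.INTER_CUBIC);C=cv2.resize(c[140:220,200:280],(231,231),interpolation=cv2.INTER_CUBIC)
cv2.imwrite('pics/f8.png',np.hstack([A,np.vstack([B,C,B[:1]])])[:,:,::-1])
E
```

```text
clock: 13.43
tcp_pos: [0.5019, 0.1489, 0.1626]
wrist_force: [-2.1, 1.0, 5.1]
grip_width: 0.0112
grasp_force: 60.6
clock: 13.93
tcp_pos: [0.5023, 0.1482, 0.1626]
tool_rot: [0.0, 0.676, 0.737, 0.0]
wrist_force: [-0.6, 0.1, 0.1]
grip_width: 0.06
grasp_force: 0.0
clock: 14.43
tcp_pos: [0.5032, 0.1485, 0.2844]
tool_rot: [0.0, 0.676, 0.737, 0.002]
wrist_force: [-0.2, 0.7, 0.3]
grip_width: 0.06
grasp_force: 0.0
```

View pics/f8.png

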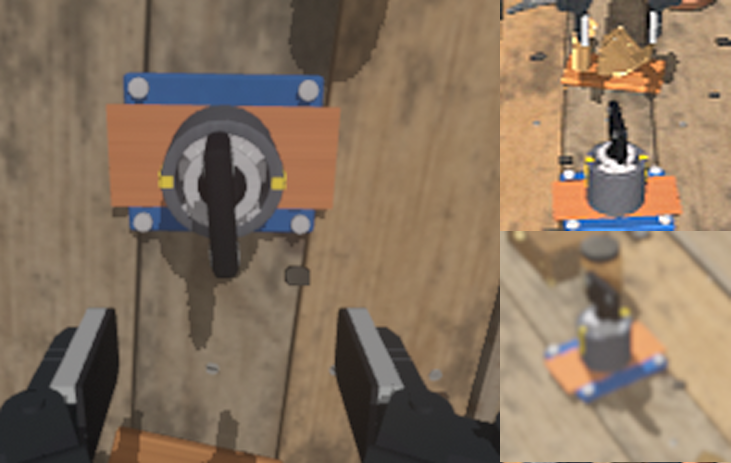

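f8: the plate now lies across the mark line, running from (218,140) to (225,270) with the marks at (166,182) and (279,182). That is about 87° turned. The flange is low on the rim and the fingers are clear. Handing in.

```bash
python3 -c "
from workcell import robot
print(robot.hand_in())"
```

```text
the job is handed in; nothing more can be done
None
```

I stood the screw in the jig and released it, then regrasped it, pushed it down and turned it clockwise to the end stop (about 87°). After I let go it stayed turned and looked locked down in the last pictures. I handed the job in at about 14.6 s; `hand_in()` gave no verdict.

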